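# Turn round the row of spray cans

### The arm

A 7-joint arm with a two-finger parallel gripper is mounted at the origin on the work surface. World frame = base frame: x ahead of the robot, y to its left, z up, the work surface at z = 0. Lengths are in m, angles in rad, forces in N, time in s.
With the tool pointing down it reaches from about 0.425 to 0.875 m from the base axis. Payload 4.7 kg.
Tool frame: the origin (TCP) lies between the finger pads; the fingertips stand 14 mm ahead of it and the grasp point (between the pads) lies 5 mm behind it; z points along the fingers, y is the line along which they close (so a half turn about z gives the same grasp; the last joint's range is limited). The gripper opens to 87 mm and grips with 3 to 60 N. Pads are 19 mm wide; open, the fingers measure 117 mm over their backs; the gripper's body (75 mm by 190 mm) begins 51 mm behind the grasp point.
Start: joints at [1.114, 0.321, -0.07, 1.45, 0.023, 1.371, -0.057], TCP at [0.295, -0.579, 0.237] pointing down, gripper open.
Joint ranges: [-2.86, 2.86], [-0.3, 2.09], [-1.38, 1.24], [0.06, 2.45], [-1.56, 4.7], [0.09, 2.05], [-2.69, 2.69]. Speed limits (rad/s): [2.57, 2.57, 3.14, 3.14, 3.14, 3.14, 3.14].

### API

Orientations are given as a rotation vector (axis times angle).
In Python, from bench import ctrl gives the robot as it stands.
- The arm moves only by the shell command python3 -m inch 'ROWS' [OPENING] [FORCE]. ROWS is JSON, a list of rows, each a list of 6 numbers: the shift along the world's x, y, z in mm, then the turn, a rotation vector about the world's x, y, z in degrees. In form: [[tx, ty, tz, rx, ry, rz], ...]. A call has 1 to 20 rows; each row is the pose to reach, as a shift and turn from the pose commanded when the call began; what a row does not reach only later rows make up. A row lasts 1/8 s, in which the tool goes at most 62.5 mm and 10.7 degrees, less where a joint would pass 70% of its speed; a pose out of reach is approached as far as the arm can. A call with a gripper value outside its range is refused whole. OPENING is the finger opening in mm, from 0 to 87, set as the call begins (- or left out, the last holds). The fingers move at their own pace and stop on an object; FORCE is the grip in N (left out, the last holds). Time passes only in rows, so rows that repeat a pose let the fingers close. It gives the time, the measured TCP pose, the force, the opening and the grip force at its end, in the units of the state.
- ctrl.get_state(): the state, without advancing time (a new reading comes with each control period).
- ctrl.get_image(name): name is "scene" or "top" or "wrist"; returns (picture, depth): 400x640x3 uint8, red, green, blue; 400x640 float32, m along the optical axis (not along the pixel's ray), 0 where there is no reading.
- ctrl.camera_params(name): a dict with "mtx" (3x3 intrinsics, pixels), "T" (4x4, takes a point from camera to world coordinates). Camera axes: x right, y down, z forward; pixel columns grow to the right and rows downward; lengths in m; the calibration is good to about 2 mm. A picture is of the moment at which its call begins: read the wrist's pose just before it. camera_params takes no time and is no camera call; for the wrist camera it gives the pose at the moment of the call.
- ctrl.close_job(): hands the job in; it is judged then, once.
The state is a dict: "time": time; "joint_positions": joint angles; "qd": joint speeds; "joint_torque": joint torques, N m; "position": TCP position; "tool_rot": TCP orientation; "ft_force": force on the tool from outside, world axes, zero at the start; "torque": the same for the moment, N m; "grip_width": opening from 0.0 (shut) to 1.0 (fully open); "grip_force": force on a finger pad.
Only numpy, scipy, OpenCV 4.12 (cv2) and the standard library are available. Lean on these libraries where they do the work, as an engineer would, in place of code of your own. Each camera call takes 0.05 s, during which the arm holds its last target. There are 200 camera calls.

### The job

Move all four spray cans from the plywood stock rack into the empty grey rack, one can to a bay, so that the row stands in reverse order: the leftmost can becomes the rightmost, and so on (the coloured labels on the stock rack go on showing the old order). Stand every can upright on the bay floor, let go of it, and do not drop it or tip it over.

Things in the scene. Friction and masses are not known exactly. Their poses are not given: they have to be found in the camera images.
- can_red: small aerosol can with red cap and red band, upright, loose, about 110 g: body 40 mm diameter, shoulder ends 72 mm up; cylindrical red cap 30 mm diameter from 72 to 112 mm up, the place to grip. Origin at the centre of the underside, z up along the can; yaw means nothing. Starts in the stock rack's bay beside the red label, within 5 mm of the bay's centre
- can_yellow: small aerosol can with yellow cap and yellow band, upright, loose, about 110 g: body 40 mm diameter, shoulder ends 72 mm up; cylindrical yellow cap 30 mm diameter from 72 to 112 mm up, the place to grip. Origin at the centre of the underside, z up along the can; yaw means nothing. Starts in the stock rack's bay beside the yellow label, within 5 mm of the bay's centre
- can_green: small aerosol can with green cap and green band, upright, loose, about 110 g: body 40 mm diameter, shoulder ends 72 mm up; cylindrical green cap 30 mm diameter from 72 to 112 mm up, the place to grip. Origin at the centre of the underside, z up along the can; yaw means nothing. Starts in the stock rack's bay beside the green label, within 5 mm of the bay's centre
- can_blue: small aerosol can with blue cap and blue band, upright, loose, about 110 g: body 40 mm diameter, shoulder ends 72 mm up; cylindrical blue cap 30 mm diameter from 72 to 112 mm up, the place to grip. Origin at the centre of the underside, z up along the can; yaw means nothing. Starts in the stock rack's bay beside the blue label, within 5 mm of the bay's centre
- label_red: red label tile, 24 x 46 x 4 mm, fixed on the ledge of the stock rack; it marks the bay in which the red can stands at the start and stays there. Origin at the centre of its underside; the bay's centre lies 51 mm from it towards the tile's own -x; axes parallel to the stock rack's
- label_yellow: yellow label tile, 24 x 46 x 4 mm, fixed on the ledge of the stock rack; it marks the bay in which the yellow can stands at the start and stays there. Origin at the centre of its underside; the bay's centre lies 51 mm from it towards the tile's own -x; axes parallel to the stock rack's
- label_green: green label tile, 24 x 46 x 4 mm, fixed on the ledge of the stock rack; it marks the bay in which the green can stands at the start and stays there. Origin at the centre of its underside; the bay's centre lies 51 mm from it towards the tile's own -x; axes parallel to the stock rack's
- label_blue: blue label tile, 24 x 46 x 4 mm, fixed on the ledge of the stock rack; it marks the bay in which the blue can stands at the start and stays there. Origin at the centre of its underside; the bay's centre lies 51 mm from it towards the tile's own -x; axes parallel to the stock rack's
- stock_rack: plywood rack, fixed to the bench, full at the start: tray 70 x 262 x 36 mm (x, y, z) with a label ledge 32 mm wide, 20 mm high along its +x side. Origin under the tray's centre, on the bench. Four bays 58 x 58 mm in one row, centres at x = 0, y = +96, +32, -32, -96 mm; 6 mm dividers; walls 36 mm high, bay floor 6 mm up. y runs along the row, roughly to the robot's left (within 0.4 rad)
- issue_rack: grey painted rack, fixed to the bench, empty at the start: tray 70 x 262 x 36 mm (x, y, z), no ledge. Origin under the tray's centre, on the bench. Four bays 58 x 58 mm in one row, centres at x = 0, y = +96, +32, -32, -96 mm; 6 mm dividers; walls 36 mm high, bay floor 6 mm up. y runs along the row, roughly to the robot's left (within 0.4 rad)
Not all that is in view belongs to the job. Of the things shaped like the can_yellow, the yellow one is meant.

How it is judged:
By the outcome, as a careful person would: the job done as asked, in the order asked, and still so for the second after the job is handed in, with the robot touching nothing.
It also fails if it takes over 96 s, if anything falls off the work surface, if the arm or the gripper's body presses on something with over 40 N, if the wrist force passes 120 N, or if a joint passes its speed limit or range.

## Working session

There is one attempt and no reset: what is moved stays moved. The work goes in short steps, Python scripts to look and compute and a shell command to move; the robot and the scene stay as the last step left them, time stands still between calls to the robot, and variables do not carry over. Pictures are saved under pics/ and viewed, at most 14 in all, crops included, and the job is handed in when it is done.

```bash
mkdir -p pics; ls; cat > h.py <<'E'
import numpy as np, cv2
from bench import ctrl
def snap(n,f):
    s=ctrl.get_state(); p=ctrl.camera_params(n); im,d=ctrl.get_image(n)
    cv2.imwrite(f'pics/{f}.png',im[:,:,::-1]); np.savez(f'{f}.npz',im=im,d=d,K=p['mtx'],T=p['T']); return im,d,np.array(p['mtx']),np.array(p['T'])
def cloud(d,K,T):
    v,u=np.indices(d.shape); P=np.stack([(u-K[0,2])*d/K[0,0],(v-K[1,2])*d/K[1,1],d],-1)
    return P@T[:3,:3].T+T[:3,3]
E
python3 - <<'E'
from h import *
for n in('top','scene'):
    im,d,K,T=snap(n,n+'0'); print(n,K.round(1).tolist(),T.round(3).tolist())
s=ctrl.get_state(); print(s)
E
```

```text
pics
top [[377.7, 0.0, 318.1], [0.0, 377.7, 198.9], [0.0, 0.0, 1.0]] [[-0.007, -0.994, 0.113, 0.524], [-0.999, 0.002, -0.046, 0.014], [0.045, -0.113, -0.993, 0.734], [0.0, 0.0, 0.0, 1.0]]
scene [[365.5, 0.0, 317.8], [0.0, 365.5, 201.7], [0.0, 0.0, 1.0]] [[0.857, 0.282, -0.432, 0.917], [0.516, -0.468, 0.718, -0.497], [0.0, -0.838, -0.546, 0.4], [0.0, 0.0, 0.0, 1.0]]
{'time': 0.1, 'joint_positions': array([ 1.11405545,  0.32176156, -0.07011905,  1.45155384,  0.02259486,
        1.37079125, -0.05689385]), 'qd': array([ 0.00030576, -0.00153477,  0.00226532, -0.00310323,  0.00026968,
       -0.00016634,  0.00091951]), 'joint_torque': array([-1.11197798e-03, -4.92572379e+01, -4.06238968e-01, -3.13400245e+01,
       -6.41028327e-02,  3.95103672e-02,  8.21579101e-05]), 'position': array([ 0.2946285 , -0.57886335,  0.23556247]), 'tool_rot': array([-3.05329847e+00, -7.32495336e-01,  7.48978017e-04]), 'ft_force': array([ 0.47413483,  0.19549463, -0.09239498]), 'torque': array([ 0.06440576, -0.01877332, -0.02614479]), 'grip_force': 0.0, 'grip_width': 1.0040745884100903}
```

View pics/top0.png

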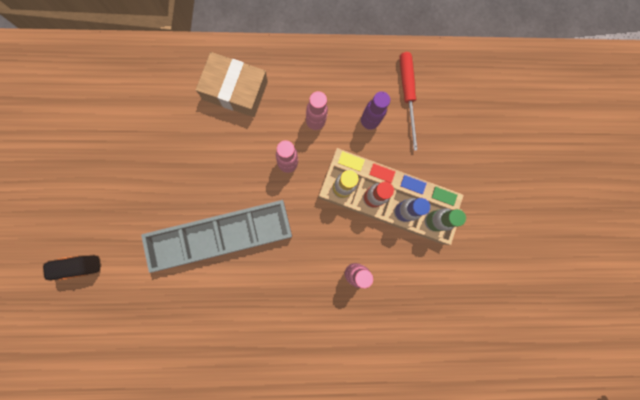

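View pics/scene0.png

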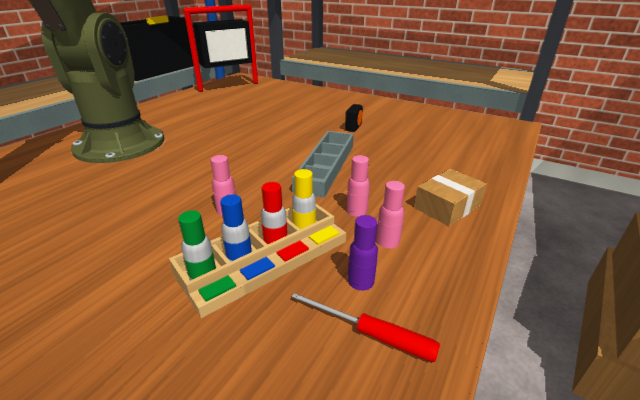

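The top picture shows the stock rack at about (392,196), with yellow (349,181), red (380,193), blue (413,208) and green (453,218). The empty grey rack is at (217,237). Three pink cans stand at (318,101), (286,150) and (361,277), and a purple one at (377,105). All four are distractors. I'll measure next.

```bash
python3 - <<'E'
from h import *
z=np.load('top0.npz'); im,d=z['im'],z['d']; P=cloud(d,z['K'],z['T']); H=P[...,2]
hsv=cv2.cvtColor(im,cv2.COLOR_RGB2HSV)
print('bench z',np.median(H[300:380,200:600]))
m=((H>.095)&(H<.13)&(d>0)).astype(np.uint8)
n,l,st,c=cv2.connectedComponentsWithStats(m)
for i in range(1,n):
    q=P[l==i]
    if len(q)<40: continue
    t=q[q[:,2]>np.median(np.sort(q[:,2])[-40:])-.006]
    (cx,cy),r=cv2.minEnclosingCircle((t[:,:2]*1000).astype(np.float32))
    print('tall',c[i].round(),len(t),'circ',round(cx),round(cy),round(r),'mean',(t.mean(0)*1000).round(),'hsv',np.median(hsv[l==i],0))
# grey rack: rim points
def rect(mask,name):
    n,l,st,c=cv2.connectedComponentsWithStats(mask.astype(np.uint8)); i=1+np.argmax(st[1:,4]); q=P[l==i]
    print(name,c[i].round(),cv2.minAreaRect((q[:,:2]*1000).astype(np.float32)),np.median(q[:,2]))
v,u=np.indices(H.shape)
rect((H>.030)&(H<.042)&(u<300)&(u>130)&(v>190)&(v<280),'grey')
rect((H>.030)&(H<.042)&(u>310)&(u<475)&(v>140)&(v<250),'stockrim')
for nme,lo,hi in(('y',22,35),('r',0,6),('b',105,125),('g',50,80)):
    rect((H>.015)&(H<.029)&(hsv[...,0]>=lo)&(hsv[...,0]<=hi)&(hsv[...,1]>150)&(u>310)&(u<475)&(v>140)&(v<215),nme)
cv2.imwrite('pics/crop.png',cv2.resize(im[130:290,130:480,::-1],None,fx=2.2,fy=2.2,interpolation=2))
E
```

```text
bench z 5.9648269161938217e-05
tall [318. 101.] 232 circ 766 -15 15 mean [765. -15. 112.] hsv [170.  87. 240.]
tall [381. 100.] 230 circ 768 -125 15 mean [ 767. -125.  112.] hsv [141. 125. 172.]
tall [286. 149.] 247 circ 680 40 15 mean [679.  40. 112.] hsv [170.  87. 239.]
tall [349. 179.] 250 circ 628 -66 15 mean [628. -66. 118.] hsv [ 27. 138. 241.]
tall [384. 190.] 246 circ 609 -126 15 mean [ 609. -125.  118.] hsv [  2. 170. 233.]
tall [420. 206.] 251 circ 581 -186 15 mean [ 582. -185.  118.] hsv [113. 138. 189.]
tall [455. 217.] 253 circ 563 -245 15 mean [ 563. -244.  118.] hsv [ 61. 102. 158.]
tall [363. 278.] 261 circ 464 -88 15 mean [464. -88. 112.] hsv [169.  87. 240.]
grey [214. 235.] ((537.4181518554688, 166.95091247558594), (70.09181213378906, 262.63525390625), 13.775492668151855) 0.03556051008478217
stockrim [387. 202.] ((596.541748046875, -154.65573120117188), (262.32843017578125, 70.94767761230469), 69.3359603881836) 0.035464318171122944Traceback (most recent call last):
  File "<stdin>", line 21, in <module>
  File "<stdin>", line 15, in rect
    return _wrapfunc(a, 'argmax', axis=axis, out=out, **kwds)
    return bound(*args, **kwds)
ValueError: attempt to get argmax of an empty sequence
```

Can tops come out at 118 mm, as they must (6 + 112), with a 15 mm radius. Both rack fits are 70 x 262 mm.

Candidates that could be confused: yellow (349,179), red (384,190), blue (420,206), green (455,217), pinks (318,101), (286,149) and (363,278), and purple (381,100). Only the four in the stock rack are meant, so I'll check that in a crop.

```bash
python3 - <<'E'
from h import *
im=np.load('top0.npz')['im']
cv2.imwrite('pics/crop.png',cv2.resize(im[130:290,130:480,::-1],None,fx=2.2,fy=2.2,interpolation=2))
y=lambda a:np.array([-np.sin(a),np.cos(a)])
a=np.radians(-20.66);b=np.radians(13.78)
for k in(96,32,-32,-96): print('stock',np.round(np.array([596.5,-154.7])+k*y(a)),'grey',np.round(np.array([537.4,167])+k*y(b)))
E
```

```text
stock [630. -65.] grey [515. 260.]
stock [ 608. -125.] grey [530. 198.]
stock [ 585. -185.] grey [545. 136.]
stock [ 563. -245.] grey [560.  74.]
```

View pics/crop.png

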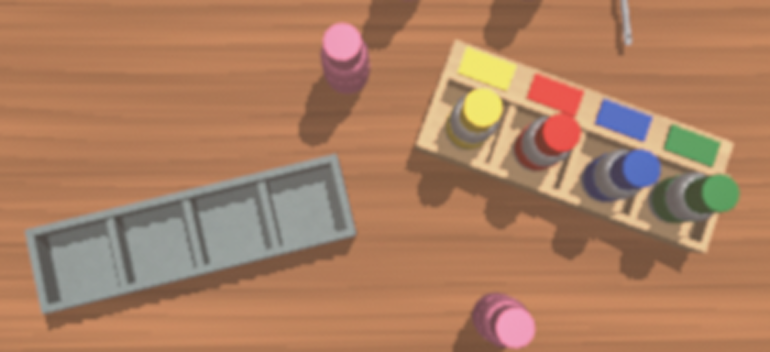

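```bash
python3 -m inch '[[35,50,4,0,0,6],[70,105,4,0,0,12],[100,155,4,0,0,18],[135,205,4,0,0,24],[165,255,4,0,0,30],[200,305,4,0,0,36],[230,355,4,0,0,42],[265,410,4,0,0,48],[300,460,4,0,0,54],[333,513,4,0,0,60],[333,513,4,0,0,60],[333,513,4,0,0,60],[333,513,4,0,0,60]]' 60 25
```

```text
time: 1.72
position: [0.6273, -0.0685, 0.2403]
tool_rot: [2.282, 2.158, -0.002]
ft_force: [1.0, 0.3, 0.2]
grip_width: 0.691
grip_force: 0.0
```

The crop confirms it: each can stands beside its own label (yellow 483,107; red 560,133; blue 640,168; green 718,193), and the grey rack is empty. I'll descend on yellow.

```bash
python3 -m inch '[[0,1,-35,0,0,0],[0,2,-70,0,0,0],[0,2,-100,0,0,0],[0,2,-120,0,0,0],[0,2,-135,0,0,0],[0,2,-145,0,0,0],[0,2,-145,0,0,0],[0,2,-145,0,0,0]]' 60 25
python3 - <<'E'
from bench import ctrl
print(ctrl.get_state()['position'])
E
python3 -m inch '[[0,0,0,0,0,0],[0,0,0,0,0,0],[0,0,0,0,0,0],[0,0,0,0,0,0],[0,0,0,0,0,0],[0,0,0,0,0,0]]' 20 25
```

```text
time: 2.72
position: [0.6285, -0.0642, 0.0965]
tool_rot: [2.278, 2.161, 0.002]
ft_force: [-0.2, 0.1, 0.5]
grip_width: 0.686
grip_force: 0.0
[ 0.62849369 -0.064221    0.09649127]
time: 3.48
position: [0.6278, -0.0643, 0.0956]
tool_rot: [2.279, 2.162, -0.0]
ft_force: [-0.6, -0.5, 0.9]
grip_width: 0.338
grip_force: 25.0
```

Gripped at 29.4 mm opening and 25 N. Now lift, carry and lower close to the floor.

```bash
python3 -m inch '[[0,0,10,0,0,0],[0,0,30,0,0,0],[0,0,60,0,0,0],[0,0,90,0,0,0],[0,0,115,0,0,0],[-6,12,120,0,0,0],[-20,40,120,0,0,0],[-34,70,120,0,0,0],[-48,100,120,0,0,0],[-61,126,120,0,0,0],[-68,140,120,0,0,0],[-68,140,110,0,0,0],[-68,140,85,0,0,0],[-68,140,60,0,0,0],[-68,140,40,0,0,0],[-68,140,40,0,0,0]]'
python3 - <<'E'
from h import *
snap('scene','s1'); snap('wrist','w1')
a=cv2.imread('pics/s1.png');b=cv2.imread('pics/w1.png')
cv2.imwrite('pics/sw1.png',cv2.resize(np.vstack([a,b]),(480,600)))
E
```

```text
time: 5.48
position: [0.5587, 0.0746, 0.1334]
tool_rot: [-2.279, -2.159, 0.005]
ft_force: [-0.7, -0.0, -0.9]
grip_width: 0.341
grip_force: 25.0
```

View pics/sw1.png

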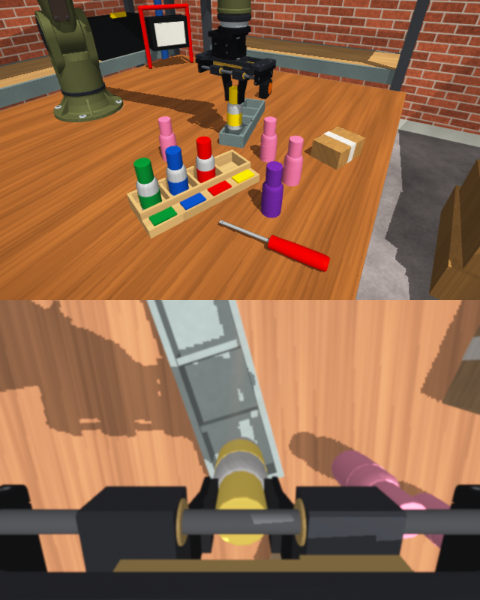

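The yellow can hangs upright in the gripper at (235,110) in the scene picture, over the grey rack's near end bay. In the wrist picture its foot at (240,455) is within the bay. I'll lower it the rest of the way.

```bash
python3 -m inch '[[0,0,-12,0,0,0],[0,0,-24,0,0,0],[0,0,-32,0,0,0],[0,0,-36,0,0,0],[0,0,-39,0,0,0],[0,0,-39,0,0,0],[0,0,-39,0,0,0]]'
```

```text
time: 6.45
position: [0.5601, 0.0757, 0.0969]
tool_rot: [2.279, 2.162, 0.001]
ft_force: [-0.3, 0.7, -1.4]
grip_width: 0.337
grip_force: 24.9
```

```bash
python3 -m inch '[[0,0,-1,0,0,0],[0,0,-1,0,0,0]]'; python3 -m inch '[[0,0,0,0,0,0],[0,0,0,0,0,0],[0,0,0,0,0,0],[0,0,0,0,0,0],[0,0,15,0,0,0],[0,0,40,0,0,0],[0,0,80,0,0,0],[8,-35,80,0,0,0],[18,-75,80,0,0,0],[28,-115,80,0,0,0],[38,-155,80,0,0,0],[49,-201,80,0,0,0],[49,-201,60,0,0,0],[49,-201,60,0,0,0],[49,-201,40,0,0,0],[49,-201,15,0,0,0],[49,-201,0,0,0,0],[49,-201,0,0,0,0],[49,-201,0,0,0,0]]' 60; python3 -m inch '[[0,0,0,0,0,0],[0,0,0,0,0,0],[0,0,0,0,0,0],[0,0,0,0,0,0],[0,0,0,0,0,0],[0,0,0,0,0,0]]' 20 25
```

```text
time: 6.7
position: [0.5599, 0.0757, 0.0956]
tool_rot: [2.279, 2.162, 0.0]
ft_force: [-0.3, -0.0, -0.9]
grip_width: 0.337
grip_force: 25.0
time: 9.07
position: [0.6094, -0.125, 0.0964]
tool_rot: [2.278, 2.162, 0.001]
ft_force: [0.9, 0.5, -1.0]
grip_width: 0.691
grip_force: 0.0
time: 9.82
position: [0.6088, -0.1254, 0.0957]
tool_rot: [2.279, 2.162, -0.0]
ft_force: [0.2, 0.3, 1.2]
grip_width: 0.34
grip_force: 25.0
```

```bash
python3 - <<'E'
from h import *
snap('scene','s2'); snap('wrist','w2')
a=cv2.imread('pics/s2.png');b=cv2.imread('pics/w2.png')
cv2.imwrite('pics/sw2.png',cv2.resize(np.vstack([a,b]),(480,600)))
E
```

```text
(no output)
```

View pics/sw2.png

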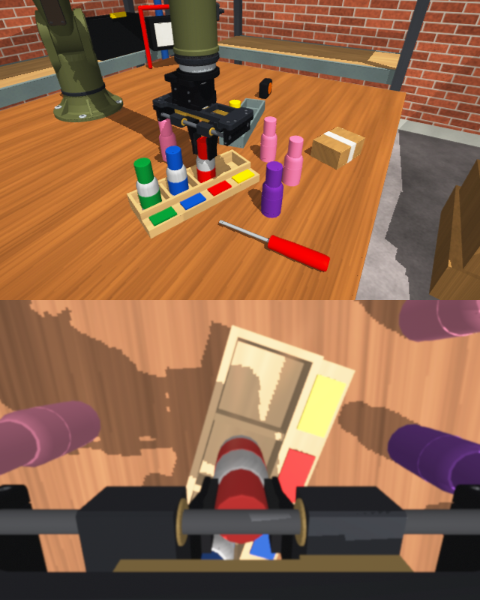

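Red is gripped and upright at (205,160) in the scene picture. Yellow stands in the grey rack, its cap at (235,103). Red goes to (545,136).

```bash
python3 -m inch '[[0,0,10,0,0,0],[0,0,30,0,0,0],[0,0,65,0,0,0],[0,0,100,0,0,0],[0,0,130,0,0,0],[-4,15,140,0,0,0],[-12,48,140,0,0,0],[-22,90,140,0,0,0],[-32,132,140,0,0,0],[-42,174,140,0,0,0],[-52,212,140,0,0,0],[-60,245,140,0,0,0],[-64,261,140,0,0,0],[-64,261,140,0,0,0],[-64,261,120,0,0,0],[-64,261,85,0,0,0],[-64,261,60,0,0,0],[-64,261,40,0,0,0],[-64,261,40,0,0,0]]'; python3 -m inch '[[0,0,-12,0,0,0],[0,0,-24,0,0,0],[0,0,-32,0,0,0],[0,0,-36,0,0,0],[0,0,-39,0,0,0],[0,0,-40,0,0,0],[0,0,-40,0,0,0],[0,0,-40,0,0,0]]'
```

```text
time: 12.3
position: [0.5441, 0.1342, 0.134]
tool_rot: [-2.28, -2.159, 0.005]
ft_force: [-0.9, -0.5, -0.4]
grip_width: 0.339
grip_force: 24.9
time: 13.3
position: [0.545, 0.1357, 0.0958]
tool_rot: [2.279, 2.162, 0.001]
ft_force: [-0.5, -0.7, -0.7]
grip_width: 0.334
grip_force: 24.9
```

```bash
python3 -m inch '[[0,0,0,0,0,0],[0,0,0,0,0,0],[0,0,0,0,0,0],[0,0,0,0,0,0],[0,0,15,0,0,0],[0,0,40,0,0,0],[0,0,80,0,0,0],[5,-40,80,0,0,0],[11,-95,80,0,0,0],[17,-150,80,0,0,0],[23,-205,80,0,0,0],[29,-260,80,0,0,0],[37,-322,80,0,0,0],[37,-322,80,0,0,0],[37,-322,60,0,0,0],[37,-322,40,0,0,0],[37,-322,15,0,0,0],[37,-322,0,0,0,0],[37,-322,0,0,0,0],[37,-322,0,0,0,0]]' 60; python3 -m inch '[[0,0,0,0,0,0],[0,0,0,0,0,0],[0,0,0,0,0,0],[0,0,0,0,0,0],[0,0,0,0,0,0],[0,0,0,0,0,0]]' 20 25
python3 - <<'E'
from h import *
snap('scene','s3'); snap('top','t3')
a=cv2.imread('pics/s3.png');b=cv2.imread('pics/t3.png')
cv2.imwrite('pics/sw3.png',cv2.resize(np.vstack([a,b]),(480,600)))
E
```

```text
time: 15.8
position: [0.5824, -0.186, 0.0962]
tool_rot: [2.278, 2.162, 0.001]
ft_force: [0.0, -0.2, 0.9]
grip_width: 0.687
grip_force: 0.0
time: 16.55
position: [0.5818, -0.1864, 0.0957]
tool_rot: [2.279, 2.162, -0.0]
ft_force: [-1.1, -0.1, 0.2]
grip_width: 0.338
grip_force: 24.9
```

View pics/sw3.png

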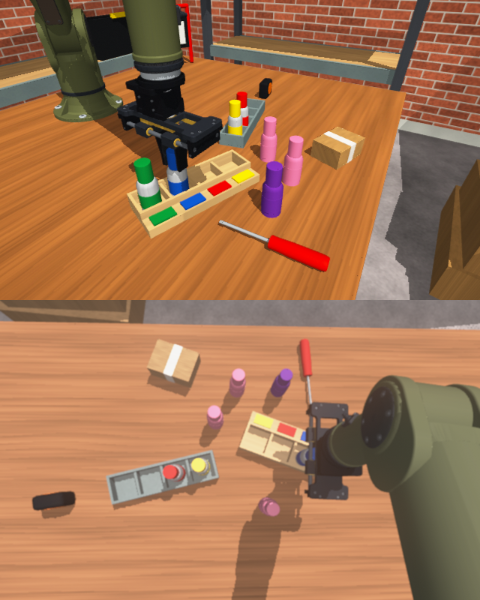

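In the top half, red (173,472) and yellow (200,466) stand upright in the two right bays of the grey rack. Blue is gripped and goes to (530,198).

```bash
python3 -m inch '[[0,0,10,0,0,0],[0,0,30,0,0,0],[0,0,65,0,0,0],[0,0,100,0,0,0],[0,0,130,0,0,0],[-2,15,140,0,0,0],[-7,50,140,0,0,0],[-13,95,140,0,0,0],[-19,140,140,0,0,0],[-25,185,140,0,0,0],[-31,230,140,0,0,0],[-37,275,140,0,0,0],[-43,318,140,0,0,0],[-48,352,140,0,0,0],[-51,375,140,0,0,0],[-52,384,140,0,0,0],[-52,384,140,0,0,0],[-52,384,115,0,0,0],[-52,384,85,0,0,0],[-52,384,60,0,0,0]]'; python3 -m inch '[[0,0,-15,0,0,0],[0,0,-30,0,0,0],[0,0,-43,0,0,0],[0,0,-50,0,0,0],[0,0,-55,0,0,0],[0,0,-58,0,0,0],[0,0,-60,0,0,0],[0,0,-60,0,0,0],[0,0,-60,0,0,0]]'
```

```text
time: 19.15
position: [0.53, 0.1955, 0.1543]
tool_rot: [2.282, 2.159, -0.002]
ft_force: [1.3, -0.4, -1.7]
grip_width: 0.338
grip_force: 24.9
time: 20.27
position: [0.53, 0.1977, 0.0958]
tool_rot: [2.279, 2.162, 0.0]
ft_force: [0.3, 0.2, -0.6]
grip_width: 0.336
grip_force: 24.9
```

```bash
python3 -m inch '[[0,0,0,0,0,0],[0,0,0,0,0,0],[0,0,0,0,0,0],[0,0,0,0,0,0],[0,0,15,0,0,0],[0,0,40,0,0,0],[0,0,80,0,0,0],[3,-40,80,0,0,0],[7,-95,80,0,0,0],[11,-150,80,0,0,0],[15,-205,80,0,0,0],[19,-260,80,0,0,0],[23,-315,80,0,0,0],[27,-370,80,0,0,0],[31,-415,80,0,0,0],[33,-442,80,0,0,0],[33,-442,80,0,0,0]]' 60; python3 -m inch '[[0,0,-20,0,0,0],[0,0,-45,0,0,0],[0,0,-65,0,0,0],[0,0,-80,0,0,0],[0,0,-80,0,0,0],[0,0,-80,0,0,0]]'; python3 -m inch '[[0,0,0,0,0,0],[0,0,0,0,0,0],[0,0,0,0,0,0],[0,0,0,0,0,0],[0,0,0,0,0,0],[0,0,0,0,0,0]]' 20 25
python3 - <<'E'
from h import *
snap('scene','s4'); snap('top','t4')
a=cv2.imread('pics/s4.png');b=cv2.imread('pics/t4.png')
cv2.imwrite('pics/sw4.png',cv2.resize(np.vstack([a,b]),(480,600)))
E
```

```text
time: 22.4
position: [0.5625, -0.2473, 0.1763]
tool_rot: [2.284, 2.156, -0.0]
ft_force: [-0.7, 0.1, -1.1]
grip_width: 0.688
grip_force: 0.0
time: 23.15
position: [0.5635, -0.2443, 0.0963]
tool_rot: [2.278, 2.161, 0.001]
ft_force: [0.6, -0.1, -0.1]
grip_width: 0.688
grip_force: 0.0
time: 23.9
position: [0.5628, -0.2444, 0.0957]
tool_rot: [2.279, 2.162, -0.0]
ft_force: [-0.5, 0.2, 0.6]
grip_width: 0.338
grip_force: 24.9
```

View pics/sw4.png

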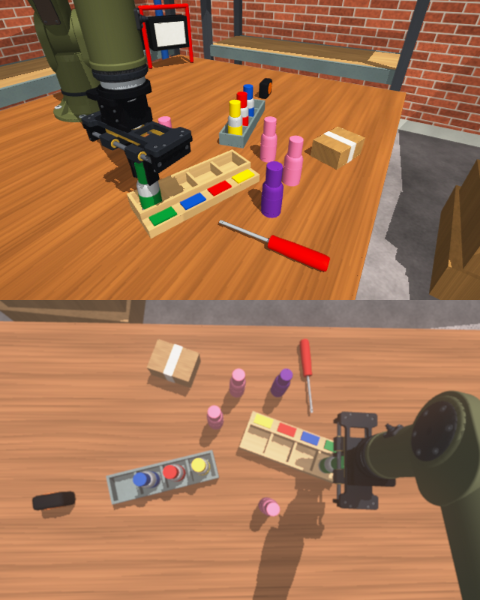

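Blue (141,479), red (172,472) and yellow (199,465) stand in their bays, and green is gripped. The shift to (515,260) is (-48, 504).

```bash
python3 -m inch '[[0,0,10,0,0,0],[0,0,30,0,0,0],[0,0,65,0,0,0],[0,0,100,0,0,0],[0,0,130,0,0,0],[-1,15,140,0,0,0],[-5,50,140,0,0,0],[-9,95,140,0,0,0],[-13,140,140,0,0,0],[-18,185,140,0,0,0],[-22,230,140,0,0,0],[-26,275,140,0,0,0],[-30,320,140,0,0,0],[-35,365,140,0,0,0],[-39,410,140,0,0,0],[-43,450,140,0,0,0],[-46,480,140,0,0,0],[-48,498,140,0,0,0],[-48,504,140,0,0,0],[-48,504,140,0,0,0]]'; python3 -m inch '[[0,0,-20,0,0,0],[0,0,-50,0,0,0],[0,0,-80,0,0,0],[0,0,-100,0,0,0],[0,0,-115,0,0,0],[0,0,-127,0,0,0],[0,0,-133,0,0,0],[0,0,-137,0,0,0],[0,0,-140,0,0,0],[0,0,-140,0,0,0],[0,0,-140,0,0,0]]'
```

```text
time: 26.5
position: [0.5143, 0.2598, 0.2353]
tool_rot: [2.278, 2.163, -0.001]
ft_force: [0.2, -0.4, -1.1]
grip_width: 0.339
grip_force: 24.9
time: 27.88
position: [0.515, 0.2598, 0.0959]
tool_rot: [2.279, 2.162, 0.001]
ft_force: [0.9, 0.8, -1.1]
grip_width: 0.344
grip_force: 24.9
```

Release, lift away and check the row.

```bash
python3 -m inch '[[0,0,0,0,0,0],[0,0,0,0,0,0],[0,0,0,0,0,0],[0,0,0,0,0,0],[0,0,15,0,0,0],[0,0,40,0,0,0],[0,0,80,0,0,0],[0,0,120,0,0,0],[0,40,150,0,0,0],[0,90,150,0,0,0],[0,140,150,0,0,0],[0,190,150,0,0,0],[0,230,150,0,0,0],[0,230,150,0,0,0],[0,230,150,0,0,0]]' 60
python3 - <<'E'
from h import *
im,d,K,T=snap('top','t5'); snap('scene','s5'); P=cloud(d,K,T); H=P[...,2]
n,l,st,c=cv2.connectedComponentsWithStats(((H>.095)&(H<.13)&(d>0)).astype(np.uint8))
for i in range(1,n):
    q=P[l==i]
    if len(q)>40:
        t=q[q[:,2]>np.median(np.sort(q[:,2])[-40:])-.006]; print(c[i].round(),(t.mean(0)*1000).round(1),np.median(im[l==i],0))
cv2.imwrite('pics/sw5.png',cv2.resize(np.vstack([cv2.imread('pics/s5.png'),cv2.imread('pics/t5.png')]),(480,600)))
E
```

```text
time: 29.75
position: [0.5152, 0.4891, 0.2461]
tool_rot: [2.279, 2.161, 0.0]
ft_force: [-0.0, 0.1, 0.8]
grip_width: 0.687
grip_force: 0.0
[318. 101.] [765.3 -15.5 111.9] [239. 157. 185.]
[381. 100.] [ 766.8 -125.1  111.9] [147.  87. 170.]
[286. 149.] [679.2  39.9 111.8] [239. 157. 185.]
[265. 219.] [560.4  73.3 117.9] [241. 229. 108.]
[227. 229.] [545.7 134.4 117.9] [231.  79.  73.]
[188. 238.] [530.4 197.1 117.9] [ 76. 106. 188.]
[150. 248.] [515.4 257.  117.7] [ 85.  155.5  93. ]
[363. 278.] [464.  -88.  111.8] [240. 157. 187.]
```

View pics/sw5.png

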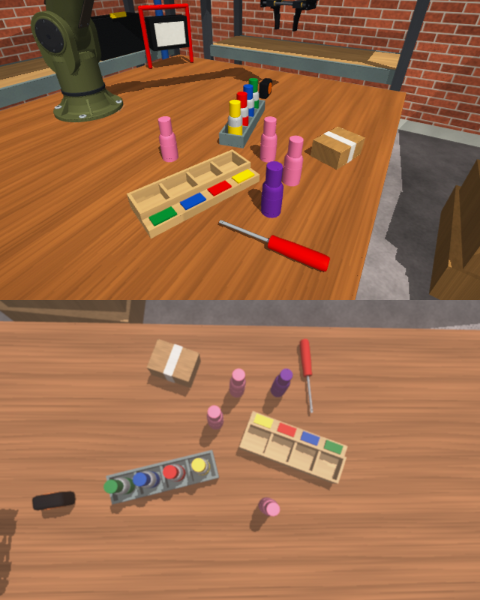

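The grey rack now holds, left to right, green (112,487), blue, red and yellow (199,465). All tops are at 118 mm within 3 mm of the bay centres. The distractors have not moved and the gripper is clear.

```bash
python3 -c "
from bench import ctrl
print(ctrl.close_job())"
```

```text
the job is handed in; nothing more can be done
None
```

All four cans stand upright and released in the grey rack in reverse order (green, blue, red, yellow from left to right); the job was handed in at about 30 s of the 96 s allowed.

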